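# Pour the keeper discs from a tipping parts carousel

### The job

For the base of the next model we need the two round keeper discs (solid, no hole) out of the parts dispenser: set the plaster cast that stands under its spout aside, upright on the free worktop, and stand the steel pan under the spout instead. Turn the carousel by its knob until the compartment with the round discs faces the spout, then lift the handle to tip the drum until both have slid into the pan. Let the drum back down gently by its handle until it rests level; everything else stays in its compartment, and the bottles and the jar stay where they are.

Things in the scene. Friction and masses are not known exactly. Their poses are not given: they have to be found in the camera images.
- stand: Fixed grey stand of the parts dispenser, base plate x -101 to 81, y -92 to 92 mm; cheeks at y = +-86, x 20 to 86, up to z 97. Carries a white drum, 168 mm across, rim at z 131. Origin on the worktop under the drum's axis; x points the way it pours (to the spout), z up. The pan belongs on the worktop below the spout tip, between x = 85 and 205, its length along x.
- lip (a point): Middle of the tip edge of the drum's steel spout, which is 58 mm wide and stands out from the drum wall on the stand's +x side: at stand x = 112, z = 99 mm at rest. It moves with the head: fully tipped it is at x = 107, z = 62, just above the pan's walls. Axes are the head's.
- head (a joint): Tip angle (rad) of the head = drum, spout and handle in one, about an axis along stand y at x = 75, z = 85 mm. 0: level on its rubber stop; grows as the handle is lifted and the spout dips; stops at 1.0. Falls back by its own weight (about 4 N at the handle) unless held. Parts start to slide at 0.45 to 0.7; near 1.0 they are out within a second.
- handle (a point): Grip point of the black lever handle at the back of the head: a bar 15 mm wide (stand y), 18 mm high, sticking out along stand -x from x = -104 to -176 mm; this point at mid height, x = -142, z = 112 mm at rest. It moves on an arc of 219 mm radius about the tilt axis, up and towards the spout. Axes are the head's: x along the bar to the spout.
- knob (a point): Centre of the black bar knob on top of the carousel, on the drum's axis, z = 153 mm at rest. The bar is 54 mm long, 15 mm wide, 28 mm high (z 139 to 167); its length lies along this point's x axis and turns with the carousel. Free space all round it above z = 133.
- carousel (a joint): Turn (rad) of the white carousel in the drum, anticlockwise from above positive, endless, light friction, stays put; near 0 at the start, its empty compartment at the spout. Five compartments, 72 deg apart: radial channels 42 mm wide, 29 to 78 mm from the axis, floor z 101, walls to 128, shut by the drum wall except at the spout. One empties well when within 0.12 rad of stand +x.
- disc_1: Round keeper disc, wanted: solid, 24 mm across, with a fine circular groove on top. Two of them lie one upon the other in one of the drum's compartments at the start. Steel, 8 mm thick; origin at the centre of the underside.
- disc_2: Second round keeper disc, the same. Two of them lie one upon the other in one of the drum's compartments at the start. Steel, 8 mm thick; origin at the centre of the underside.
- ring_1: Open steel ring, 24 mm across with a 13 mm hole; not wanted, stays in the drum. Two of them lie one upon the other in one of the drum's compartments at the start. Steel, 8 mm thick; origin at the centre of the underside.
- ring_2: Open steel ring, 24 mm across with a 13 mm hole; not wanted, stays in the drum. Two of them lie one upon the other in one of the drum's compartments at the start. Steel, 8 mm thick; origin at the centre of the underside.
- plate_1: Square plate, 20 x 20 mm, small dot in the middle; not wanted, stays in the drum. Two of them lie one upon the other in one of the drum's compartments at the start. Steel, 8 mm thick; origin at the centre of the underside.
- plate_2: Square plate, 20 x 20 mm, small dot in the middle; not wanted, stays in the drum. Two of them lie one upon the other in one of the drum's compartments at the start. Steel, 8 mm thick; origin at the centre of the underside.
- bar_1: Oblong bar, 28 x 12 mm, two small dots; not wanted, stays in the drum. Two of them lie one upon the other in one of the drum's compartments at the start. Steel, 8 mm thick; origin at the centre of the underside.
- bar_2: Oblong bar, 28 x 12 mm, two small dots; not wanted, stays in the drum. Two of them lie one upon the other in one of the drum's compartments at the start. Steel, 8 mm thick; origin at the centre of the underside.
- cast: Horseshoe-shaped dental plaster cast with a yellow and wire appliance on it, standing on the worktop below the spout, in the pan's place. 57 x 67 x 40 mm; the base that can be pinched is 55 mm wide (its x, from -29 to 26) by 67 mm (its y), up to 28 mm high. Origin under its centre; y along its length, z up. 60 to 130 g.
- pan: Small stainless catch pan, open on top, no lid, with a short drain nozzle low on its -y end. Walls 2 mm, outside 68 mm wide (its x, -34 to 34), 112 mm long (its y, -50 to 63; the nozzle reaches a little further), 50 mm high; can be grasped across its width. Origin on the underside; z up. 150 to 250 g.
- waste_hole (a point): Centre of the round plaster waste hole in the worktop, 100 mm across with its flange: no place to stand things. The worktop is free from y = -0.45 to 0.5 and back to x = 0.6 m, but for this hole and the things listed. A wall shelf hangs above its back part: underside 0.47 m up, front edge at x = 0.615, from y = 0.134 to the right; keep wrists clear of it.
- spray: Spray bottle with red cap, 36 mm across, 118 mm tall, stands close beside the pan. Origin under its centre. Leave it alone.
- jar: Wax jar with white screw lid, 52 mm across, 48 mm tall, stands close beside the pan. Origin under its centre. Leave it alone.
- dropper: Small dropper bottle with yellow cap, 24 mm across, 76 mm tall. Origin under its centre. Leave it alone.
Things that resemble listed ones, but are neither listed nor needed, are in the scene too. Of the things that look like the pan, the larger one is meant.

How it is judged:
By the outcome, as a careful person would: the job done as asked, in the order asked, and still so for the second after the job is handed in, with the robot touching nothing.
It also fails if it takes over 72 s, if anything falls off the work surface, if the arm or the gripper's body presses on something with over 40 N, if the wrist force passes 120 N, or if a joint passes its speed limit or range.

### The arm

A 7-joint arm with a two-finger parallel gripper is mounted at the origin on a cart in front of the work surface, level with it; the furniture and walls round the work are solid. World frame = base frame: x ahead of the robot, y to its left, z up, the work surface at z = 0. Lengths are in m, angles in degrees, forces in N, time in s.
With the tool pointing down it reaches from about 0.425 to 0.875 m from the base axis. Payload 4.7 kg.
Tool frame: the origin (TCP) lies at the very end of the fingers, on their centre line; the grasp point (between the pads) lies 19 mm behind it; z points along the fingers, y is the line along which they close (so a half turn about z gives the same grasp; the last joint's range is limited). The gripper opens to 87 mm and grips with 3 to 60 N. Pads are 19 mm wide; open, the fingers measure 117 mm over their backs; the gripper's body (75 mm by 190 mm) begins 51 mm behind the grasp point.
Start: joints at [-63.363, 18.392, -4.016, 83.108, 1.295, 78.541, -3.26], TCP at [0.283, 0.585, 0.223] pointing down, gripper open.
Joint ranges: [-163.93, 163.93], [-17.29, 119.83], [-79.2, 71.16], [3.27, 140.29], [-89.18, 269.18], [5.43, 117.66], [-154.24, 154.24]. Speed limits (degrees/s): [147.25, 147.25, 180, 180, 180, 180, 180].

### API

Orientations are given as [roll, pitch, yaw] about the fixed x, y, z axes, in that order (R = Rz(yaw) Ry(pitch) Rx(roll)).
In Python, from cell import get_obs, read_camera, sign_off, silhouettes gives the robot as it stands.
- The arm moves only by the tool play_rows, never from a script. Its argument "steps" is a list that holds one entry, the list of rows, each a list of 7 numbers: the shift along the tool's x, y, z in m, then the turn, a rotation vector about the tool's x, y, z in rad, then the finger opening in m, from 0 to 0.087. A call has 1 to 12 rows; each row shifts and turns the commanded pose from where the row before left it, along the tool's axes as they then stand; what a row does not reach is not made up. A row lasts 1/10 s, in which the tool goes at most 50 mm and 8.59 degrees, less where a joint would pass 70% of its speed; a pose out of reach is approached as far as the arm can. A call is refused whole if a number of a shift passes 0.05 or a number of a turn 0.15, either way. A call with a gripper value outside its range is refused whole. The fingers move at their own pace and stop on an object; "force" is the grip in N (left out, the last holds). Time passes only in rows, so rows that do not move let the fingers close. It gives the time, the measured TCP pose, the force, the opening and the grip force at its end, in the units of the state.
- get_obs(): the state, without advancing time (a new reading comes with each control period).
- read_camera(name): name is "scene" or "top" or "wrist"; returns a dict with "frame" (384x512x3 uint8, red, green, blue), "intrinsics" (3x3 intrinsics, pixels), "view" (4x4, takes a point from world to camera coordinates). Camera axes: x right, y up, looking along -z (the intrinsics and any distortion apply to the point x, -y, -z); pixel columns grow to the right and rows downward; lengths in m; the calibration is good to about 2 mm. A picture is of the moment at which its call begins. There is no depth.
- sign_off(): hands the job in; it is judged then, once.
Trained networks look in the newest picture that a camera, given by its name, has taken for a name from the list of things; names that differ only in an ending like _2 or _b are one class to them, and where a whole thing is asked for, a point or a joint stands for the part that bears it (a point fixed in the world has none). Each returns a list of dicts, best first, with "p" (0 to 1); they miss things now and then, are a little off and sometimes report something else, mostly with a low value. They report only what shows in the picture. A call takes as long as a camera call. They do not tell look-alikes from the thing itself.
- silhouettes(camera, name): "pixels" (384x512 bool, what is visible of it) and "extent" ([left, top, right, bottom] in pixels, round what is visible of it).
The state is a dict: "time_s": time; "qpos": joint angles; "joint_velocities": joint speeds; "effort": joint torques, N m; "tool_pos": TCP position; "tool_rot": TCP orientation; "force": force on the tool from outside, world axes, zero at the start; "wrist_torque": the same for the moment, N m; "grip_width": finger opening in m; "grasp_force": force on a finger pad.
Only numpy, scipy, OpenCV 4.12 (cv2) and the standard library are available. Lean on these libraries where they do the work, as an engineer would, in place of code of your own. Each camera call takes 0.05 s, during which the arm holds its last target. There are 200 camera calls.

## Working session

There is one attempt and no reset: what is moved stays moved. The work goes in short steps, Python scripts to look and compute and a tool call to move; the robot and the scene stay as the last step left them, time stands still between calls to the robot, and variables do not carry over. Pictures are saved under pics/ and viewed, at most 10 in all, crops included, and the job is handed in when it is done.

Besides the shell and the picture viewer there is one more tool, called after "Emit:" as name([rows], argument=value, ...), one row to a line, values as JSON. play_rows: Moves the arm, as the interface text tells. Its arguments: {"type":"object","properties":{"steps":{"type":"array","items":{"type":"array","items":{"type":"array","items":{"type":"number"}}}},"force":{"type":"number"}},"required":["steps"]}

```bash
ls; mkdir -p pics; cat > h.py <<'E'
import numpy as np, cv2
from cell import get_obs, read_camera, sign_off, silhouettes
def ray(c,uv):
    K=np.array(c["intrinsics"]);V=np.array(c["view"]);R=V[:3,:3];t=V[:3,3]
    d=np.linalg.inv(K)@np.array([uv[0],uv[1],1.]);d=np.array([d[0],-d[1],-d[2]])
    return -R.T@t, R.T@d
def at_z(c,uv,z):
    o,d=ray(c,uv);return o+d*(z-o[2])/d[2]
def proj(c,p):
    K=np.array(c["intrinsics"]);V=np.array(c["view"]);q=V[:3,:3]@np.array(p)+V[:3,3]
    q=K@np.array([q[0],-q[1],-q[2]]);return q[:2]/q[2]
def save(c,n,f=1):
    im=cv2.cvtColor(np.array(c["frame"]),cv2.COLOR_RGB2BGR)
    cv2.imwrite("pics/"+n,cv2.resize(im,None,fx=f,fy=f,interpolation=cv2.INTER_CUBIC) if f!=1 else im)
E
python3 - <<'E'
from h import *
o=get_obs();print({k:np.round(v,3).tolist() for k,v in o.items()})
a=read_camera("scene");b=read_camera("top")
for c in(a,b):
    print(np.round(c["view"],3).tolist(),np.round(c["intrinsics"],1).tolist())
save(a,"s0.png",1.5);save(b,"t0.png",1.5)
for cam,c in(("scene",a),("top",b)):
  for n in["stand","cast","pan","spray","jar","dropper","knob","handle","lip","disc_1","ring_1"]:
    for r in silhouettes(cam,n)[:2]:
      m=r["pixels"];ys,xs=np.nonzero(m);uv=(xs.mean(),ys.mean()) if len(xs) else (0,0)
      print(cam,n,round(r["p"],2),np.round(r["extent"]).tolist(),np.round(uv),np.round(at_z(c,uv,0.03),3))
E
```

```text
pics
{'time_s': 0.0, 'qpos': [-63.363, 18.438, -4.015, 83.174, 1.295, 78.541, -3.259], 'joint_velocities': [0.037, -0.055, -0.026, 0.007, 0.071, -0.019, -0.052], 'effort': [-0.0, -49.13, -0.404, -31.252, -0.064, 0.044, 0.0], 'tool_pos': [0.283, 0.585, 0.221], 'tool_rot': [-179.892, 0.006, 154.173], 'force': [0.813, 0.417, 0.088], 'wrist_torque': [-0.023, 0.077, 0.054], 'grasp_force': 0.0, 'grip_width': 0.087}
[[-1.0, 0.007, 0.008, 0.454], [0.004, -0.471, 0.882, -0.05], [0.01, 0.882, 0.471, -1.963], [0.0, 0.0, 0.0, 1.0]] [[480.0, 0.0, 248.2], [0.0, 480.0, 180.5], [0.0, 0.0, 1.0]]
[[-0.113, -0.994, -0.011, 0.111], [0.905, -0.107, 0.413, -0.444], [-0.411, 0.037, 0.911, -1.485], [0.0, 0.0, 0.0, 1.0]] [[419.8, 0.0, 249.8], [0.0, 419.8, 184.8], [0.0, 0.0, 1.0]]
scene stand 0.9 [215.0, 139.0, 260.0, 187.0] [237. 167.] [ 0.501 -0.166  0.03 ]
scene cast 0.66 [229.0, 196.0, 245.0, 205.0] [237. 200.] [0.498 0.113 0.03 ]
scene pan 0.97 [263.0, 272.0, 297.0, 289.0] [278. 280.] [0.369 0.583 0.03 ]
scene pan 0.61 [248.0, 229.0, 266.0, 260.0] [256. 242.] [0.431 0.388 0.03 ]
scene spray 0.78 [280.0, 
[... 843 characters left out ...]
 0.03 ]
top cast 0.57 [155.0, 170.0, 171.0, 185.0] [164. 177.] [0.558 0.391 0.03 ]
top pan 0.67 [111.0, 223.0, 128.0, 244.0] [119. 232.] [0.346 0.568 0.03 ]
top pan 0.41 [150.0, 188.0, 164.0, 192.0] [158. 190.] [0.503 0.416 0.03 ]
top jar 0.62 [158.0, 171.0, 174.0, 184.0] [164. 177.] [0.558 0.39  0.03 ]
top dropper 0.53 [361.0, 179.0, 368.0, 190.0] [366. 186.] [ 0.426 -0.395  0.03 ]
top knob 0.57 [274.0, 147.0, 310.0, 185.0] [292. 166.] [ 0.547 -0.121  0.03 ]
top handle 0.68 [264.0, 146.0, 336.0, 191.0] [292. 167.] [ 0.544 -0.119  0.03 ]
top lip 0.91 [264.0, 148.0, 336.0, 194.0] [291. 167.] [ 0.543 -0.117  0.03 ]
top ring_1 0.71 [362.0, 180.0, 370.0, 187.0] [366. 186.] [ 0.425 -0.395  0.03 ]
```

View pics/t0.png

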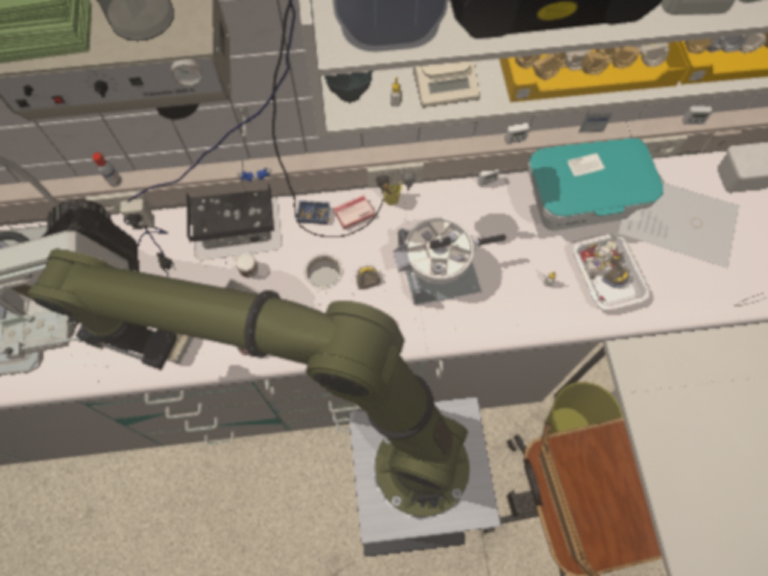

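View pics/s0.png

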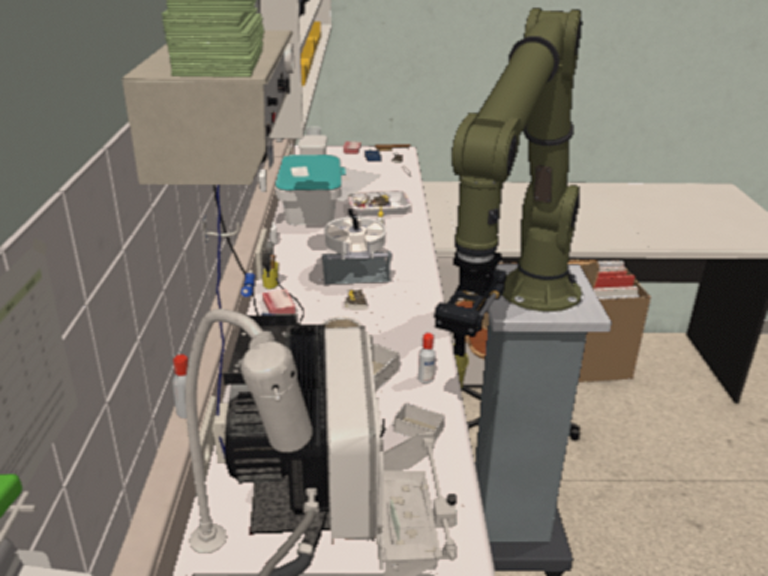

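The top view shows the drum at about (440,250), with the spout to the left (+y), the cast at (369,276), the waste hole at (323,270) and the handle to the right. In the scene view the pan is partly hidden at about (380,360), with the spray at (427,357).

```bash
python3 - <<'E'
from h import *
w=read_camera("wrist");save(w,"w0.png",1.2)
V=np.array(w["view"]);print("cam",-V[:3,:3].T@V[:3,3],"look",-V[2,:3],np.round(w["intrinsics"],1).tolist())
print("centre@0",at_z(w,(256,192),0),[np.round(at_z(w,p,0)[:2],2) for p in((0,0),(511,0),(511,383),(0,383))])
for n in["pan","spray","jar"]:
    for r in silhouettes("wrist",n)[:3]:
      ys,xs=np.nonzero(r["pixels"]);uv=(xs.mean(),ys.mean());print(n,round(r["p"],2),np.round(r["extent"]),at_z(w,uv,0.03))
E
```

```text
cam [0.21006649 0.62031468 0.38545495] look [ 0.26591836 -0.12795397 -0.95546596] [[344.3, 0.0, 259.2], [0.0, 344.3, 190.8], [0.0, 0.0, 1.0]]
centre@0 [0.31706193 0.56460355 0.        ] [array([0.02, 0.42]), array([0.25, 0.88]), array([0.73, 0.77]), array([0.41, 0.11])]
pan 0.75 [261. 190. 312. 274.] [0.36300782 0.57861914 0.03      ]
pan 0.72 [134. 309. 239. 362.] [0.44002604 0.40973674 0.03      ]
```

View pics/w0.png

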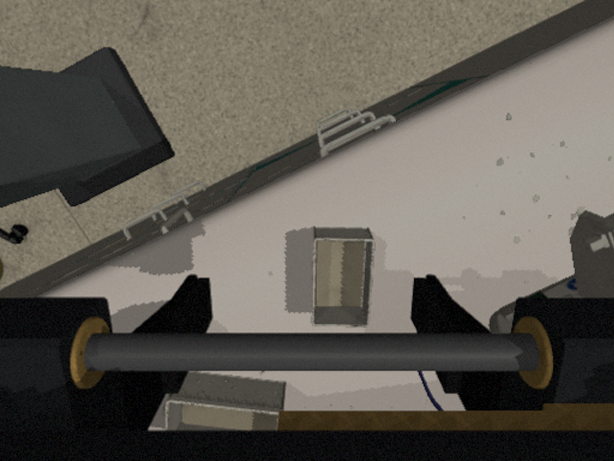

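The wrist view shows two pan-like boxes. The smaller is at world (0.36,0.58), and the larger, near (0.44,0.41), is cut off at the bottom of the image (about (215,415)). I'll move for a wide view.

Emit:
play_rows([
  [[0, 0, -0.048, 0, 0, -0.114, 0.087], [0, 0, -0.048, 0, 0, -0.114, 0.087], [0, 0, -0.048, 0, 0, -0.114, 0.087], [0, 0, -0.048, 0, 0, -0.114, 0.087], [-0.02, -0.045, 0, 0, 0, 0, 0.087], [-0.02, -0.045, 0, 0, 0, 0, 0.087], [-0.02, -0.045, 0, 0, 0, 0, 0.087], [-0.02, -0.045, 0, 0, 0, 0, 0.087], [-0.02, -0.045, 0, 0, 0, 0, 0.087], [-0.02, -0.045, 0, 0, 0, 0, 0.087], [-0.02, -0.045, 0, 0, 0, 0, 0.087], [-0.02, -0.045, 0, 0, 0, 0, 0.087]],
])

```text
time_s: 2.6
tool_pos: [0.4455, 0.2239, 0.415]
tool_rot: [180.0, 0.1, -179.7]
force: [1.3, 1.5, 0.2]
grip_width: 0.0871
grasp_force: 0.0
```

Emit:
play_rows([
  [[0, -0.03, 0, 0, 0, 0, 0.087], [0, 0, 0, 0, 0, 0, 0.087], [0, 0, 0, 0, 0, 0, 0.087]],
])

```text
time_s: 2.9
tool_pos: [0.4452, 0.1957, 0.415]
tool_rot: [179.9, 0.0, -179.8]
force: [-0.0, 0.1, 0.5]
grip_width: 0.0869
grasp_force: 0.0
```

```bash
cat > look.py <<'E'
from h import *
import sys
def run(name,names,cam="wrist",f=1.5,z=0.03):
    w=read_camera(cam);save(w,name,f);np.savez("pics/"+name+".npz",**{k:np.array(v) for k,v in w.items()})
    for n in names:
        for r in silhouettes(cam,n)[:2]:
            m=r["pixels"].astype(np.uint8);ys,xs=np.nonzero(m)
            if len(xs)<5: continue
            print(n,round(r["p"],2),np.round(r["extent"]).tolist(),np.round(at_z(w,(xs.mean(),ys.mean()),z)[:2],3),len(xs))
    return w
E
python3 - <<'E'
from look import *
o=get_obs();print(np.round(o["tool_pos"],3),np.round(o["tool_rot"],1),np.round(o["qpos"]))
w=run("w1.png",["stand","cast","pan","spray","jar","knob","handle","lip","disc_1","ring_1","plate_1","bar_1","dropper"])
print(-np.array(w["view"])[2,:3])
E
```

```text
[0.445 0.196 0.415] [ 179.9    0.  -179.8] [-37.  -3.  10.  86.   1.  97.  63.]
stand 0.9 [0.0, 112.0, 139.0, 254.0] [ 0.513 -0.124] 14716
cast 0.57 [168.0, 147.0, 206.0, 186.0] [0.492 0.079] 1101
pan 0.9 [468.0, 53.0, 512.0, 123.0] [0.371 0.557] 1955
jar 0.7 [356.0, 187.0, 394.0, 228.0] [0.562 0.39 ] 1036
jar 0.21 [1.0, 124.0, 129.0, 248.0] [ 0.526 -0.139] 11408
knob 0.98 [0.0, 132.0, 102.0, 242.0] [ 0.529 -0.156] 7472
handle 0.72 [1.0, 123.0, 127.0, 249.0] [ 0.526 -0.139] 11443
lip 0.62 [1.0, 117.0, 130.0, 250.0] [ 0.526 -0.139] 11382
lip 0.33 [5.0, 164.0, 16.0, 175.0] [ 0.498 -0.215] 153
disc_1 0.78 [6.0, 205.0, 26.0, 219.0] [ 0.572 -0.212] 249
ring_1 0.8 [35.0, 144.0, 53.0, 160.0] [ 0.47  -0.154] 273
ring_1 0.43 [39.0, 144.0, 49.0, 151.0] [ 0.468 -0.151] 24
plate_1 0.75 [52.0, 210.0, 72.0, 232.0] [ 0.586 -0.139] 248
plate_1 0.63 [0.0, 111.0, 140.0, 255.0] [ 0.514 -0.124] 14724
bar_1 0.59 [2.0, 163.0, 17.0, 174.0] [ 0.498 -0.215] 145
[ 0.29577806  0.00275079 -0.95525273]
```

View pics/w1.png

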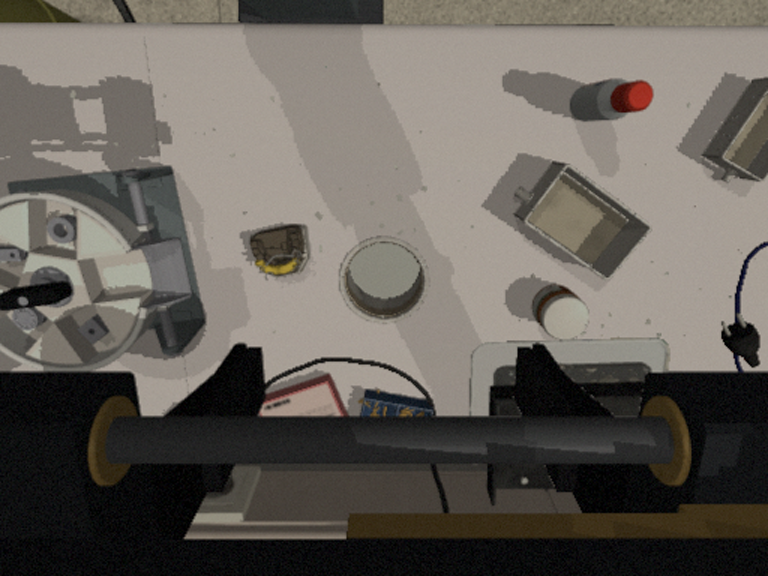

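The large pan is at (582,220) with its nozzle at the upper left. The jar and spray are close by, the cast is at (278,250), and the spout and empty compartment face +y. The networks put the discs at about (24,318). I'll zoom in to get corners.

```bash
python3 - <<'E'
import cv2,numpy as np
im=np.load("pics/w1.png.npz")["frame"][:,:,::-1]
def crop(x0,y0,x1,y1,f): return cv2.resize(np.ascontiguousarray(im[y0:y1,x0:x1]),None,fx=f,fy=f,interpolation=cv2.INTER_CUBIC)
C=np.zeros((600,800,3),np.uint8)
a=crop(0,105,142,255,3);C[:450,:426]=a           # drum f3 origin (0,105)
b=crop(335,100,440,190,3.5);C[:b.shape[0],430:430+b.shape[1]]=b # pan f3.5 origin(335,100) at x430
c=crop(160,140,215,195,5);C[320:320+c.shape[0],430:430+c.shape[1]]=c # cast f5 origin (160,140) at (430,320)
for g in range(0,800,50): cv2.putText(C,str(g),(g,598),0,.35,(255,255,255));
for g in range(0,600,50): cv2.putText(C,str(g),(776,g+8),0,.35,(255,255,255))
cv2.imwrite("pics/comp.png",C)
E
```

```text
(no output)
```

View pics/comp.png

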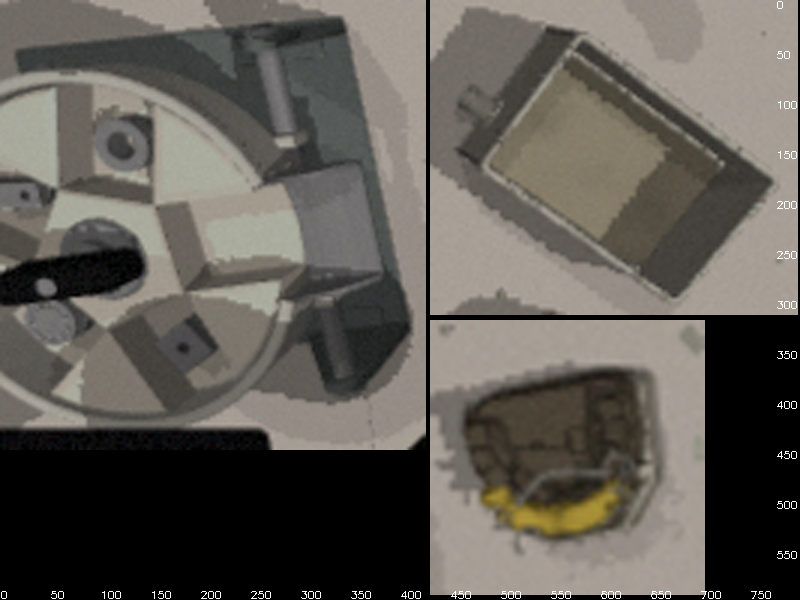

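Corners from the zoomed crops: the pan rim is (583,37), (775,183), (672,297), (485,162). The lip edge runs from (357,165) to (383,275), and the stand plate edge from (15,50) to (342,17). The cast's back edge runs from (465,410) to (650,370). The groove disc is at (50,322), the ring at (123,143) and the plate at (185,350).

```bash
python3 - <<'E'
from h import *
from scipy.optimize import least_squares
w={k:v for k,v in np.load("pics/w1.png.npz").items()}
D=lambda p,z:at_z(w,(p[0]/3-.33,105+p[1]/3-.33),z)[:2]
P=lambda p,z:at_z(w,(335+(p[0]-430)/3.5-.36,100+p[1]/3.5-.36),z)[:2]
C=lambda p,z:at_z(w,(160+(p[0]-430)/5-.4,140+(p[1]-320)/5-.4),z)[:2]
r=np.array([P(p,.05) for p in((583,37),(775,183),(672,297),(485,162))])
print("pan rim",r.round(4).tolist(),"c",r.mean(0),"L",np.linalg.norm(r[1]-r[0]),np.linalg.norm(r[2]-r[3]),"W",np.linalg.norm(r[3]-r[0]),np.linalg.norm(r[2]-r[1]))
d=r[1]+r[2]-r[0]-r[3];print("long axis deg",np.degrees(np.arctan2(d[1],d[0])))
b=np.array([P(p,0) for p in((549,25),(462,152))]);print("pan base nozzle end",b,np.linalg.norm(b[0]-b[1]))
lip=np.array([D(p,.099) for p in((357,165),(383,275))]);print("lip",lip,lip.mean(0),np.linalg.norm(lip[0]-lip[1]))
for z in(0,.008): 
  q=np.array([D(p,z) for p in((15,50),(342,17),(410,328))]);print("plate",z,q,np.linalg.norm(q[0]-q[1]),np.linalg.norm(q[2]-q[1]),np.degrees(np.arctan2(*(q[1]-q[0])[::-1])))
rim=np.array([D(p,.131) for p in((20,80),(70,72),(130,83),(190,115),(240,155),(264,187),(293,302),(265,362),(220,400),(170,418),(120,422),(60,405))])
s=least_squares(lambda v:np.hypot(*(rim-v[:2]).T)-v[2],[.54,-.12,.084]);print("drum",s.x,(s.fun*1e3).round(1))
for n,p in dict(disc=(50,322),ring=(123,143),plate=(185,350),knobdot=(45,287)).items():
  z=.167 if n=="knobdot" else .117
  q=D(p,z)-s.x[:2];print(n,D(p,z),np.hypot(*q),np.degrees(np.arctan2(q[1],q[0])))
k=np.array([D(p,.167) for p in((20,268),(140,250),(145,275),(20,302))]);print("knob",k)
c=np.array([C(p,.028) for p in((465,410),(640,372),(655,480),(560,535),(485,490))]);print("cast",c)
E
```

```text
pan rim [[0.4003, 0.3743], [0.4631, 0.4662], [0.5159, 0.4273], [0.4543, 0.3368]] c [0.45840235 0.40113055] L 0.11131830740506687 0.10945762551395238 W 0.06570458719674356 0.06557619087894309
long axis deg 55.71597958755658
pan base nozzle end [[0.39838551 0.37477765]
 [0.45806697 0.33873957]] 0.06971814004483012
lip [[ 0.46689676 -0.00279941]
 [ 0.52147378  0.00352718]] [4.94185272e-01 3.63883657e-04] 0.05494248152231909
plate 0 [[ 0.42448798 -0.224406  ]
 [ 0.40593055 -0.04232793]
 [ 0.58734214 -0.0235526 ]] 0.18302131118271758 0.18238058361820567 95.81950266932003
plate 0.008 [[ 0.42364873 -0.21859928]
 [ 0.40534823 -0.0390421 ]
 [ 0.58424816 -0.02052671]] 0.18048736528736872 0.1798555086514477 95.81950266932003
drum [ 0.50275833 -0.10744837  0.08209917] [ 0.3  0.7 -0.1 -1.7 -0.2  0.2  1.8 -0.1 -0.9 -0.6  0.7 -0.2]
disc [ 0.53973139 -0.15011567] 0.05645799726387936 -49.089653646114726
ring [ 0.45336633 -0.0996639 ] 0.05000167570327708 171.0435259519284
plate [ 0.55381945 -0.08833518] 0.054521115180782224 20.521872807029894
knobdot [ 0.50497512 -0.11157081] 0.004680667676896453 -61.731421549911005
knob [[ 0.49664225 -0.12026931]
 [ 0.48858795 -0.06886639]
 [ 0.49950175 -0.06872224]
 [ 0.51169885 -0.12346489]]
cast [[0.47841778 0.04599426]
 [0.46571592 0.10333225]
 [0.5015397  0.10665052]
 [0.52045702 0.07434218]
 [0.50516445 0.05056793]]
```

```bash
python3 - <<'E'
from h import *
w={k:v for k,v in np.load("pics/w1.png.npz").items()}
for n,p,z in(("jar lid",(563,311),.048),("spraytop",(638,95),.115),("spray base",(583,101),.02),("hole",(384,280),0),("hole l",(340,280),0),("hole t",(384,237),0),("edge",(384,25),0)):
    print(n,at_z(w,(p[0]/1.5,p[1]/1.5),z)[:2].round(4))
E
```

```text
jar lid [0.5555 0.3866]
spraytop [0.3378 0.4054]
spray base [0.3384 0.3934]
hole [0.5353 0.1909]
hole l [0.5355 0.1396]
hole t [0.4843 0.1909]
edge [0.266  0.1905]
```

Emit:
play_rows([
  [[0, 0, 0.03, 0, 0, 0.1365, 0.087], [0, 0, 0.03, 0, 0, 0.1365, 0.087], [0, 0, 0.03, 0, 0, 0.1365, 0.087], [0, 0, 0.03, 0, 0, 0.1365, 0.087], [0, 0, 0.03, 0, 0, 0.1365, 0.087], [0, 0, 0.03, 0, 0, 0.1365, 0.087], [0, 0, 0.03, 0, 0, 0.1365, 0.087], [0, 0, 0.03, 0, 0, 0.1365, 0.087], [0, 0, 0.03, 0, 0, 0.1365, 0.087], [0, 0, 0.02, 0, 0, 0.1365, 0.087]],
])

```text
time_s: 4.6
tool_pos: [0.4443, 0.1953, 0.1224]
tool_rot: [-179.9, 0.0, 101.8]
force: [-0.4, 0.3, -0.2]
grip_width: 0.0869
grasp_force: 0.0
```

Emit:
play_rows([
  [[-0.041, 0.009, 0, 0, 0, 0, 0.087], [-0.041, 0.009, 0, 0, 0, 0, 0.087], [-0.041, 0.009, 0, 0, 0, 0, 0.087], [0, 0, 0, 0, 0, 0, 0.087], [0, 0, 0, 0, 0, 0, 0.087]],
])

```text
time_s: 5.1
tool_pos: [0.4976, 0.0805, 0.1246]
tool_rot: [-180.0, -0.0, 101.9]
force: [-0.6, 0.7, -0.2]
grip_width: 0.0872
grasp_force: 0.0
```

```bash
python3 - <<'E'
from look import *
o=get_obs();print(np.round(o["tool_pos"],4),np.round(o["tool_rot"],1),np.round(o["qpos"]),np.round(o["force"],1))
w=run("w2.png",["cast"],f=1)
E
```

```text
[0.4976 0.0805 0.1246] [-180.    -0.   101.9] [-27.   5.  16. 111.  -1.  64.   1.] [-0.6  0.7 -0.2]
cast 0.87 [228.0, 150.0, 294.0, 230.0] [0.497 0.082] 4279
```

View pics/w2.png

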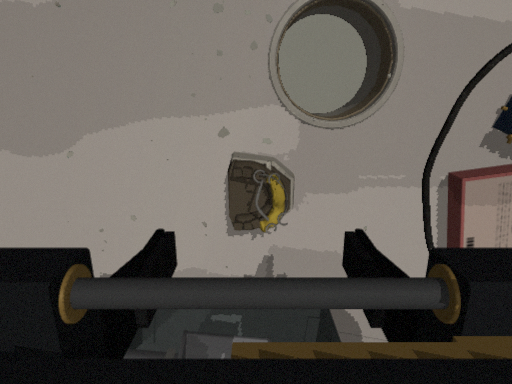

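The cast shows at (260,195), square to the fingers and centred between them. Descending and gripping.

Emit:
play_rows([
  [[0, 0, 0.04, 0, 0, 0, 0.087], [0, 0, 0.04, 0, 0, 0, 0.087], [0, 0, 0.03, 0, 0, 0, 0.087], [0, 0, 0.01, 0, 0, 0, 0.087], [0, 0, 0, 0, 0, 0, 0.087], [0, 0, 0, 0, 0, 0, 0.04], [0, 0, 0, 0, 0, 0, 0.04], [0, 0, 0, 0, 0, 0, 0.04], [0, 0, 0, 0, 0, 0, 0.04], [0, 0, 0, 0, 0, 0, 0.04], [0, 0, 0, 0, 0, 0, 0.04]],
], force=15)

```text
time_s: 6.3
tool_pos: [0.498, 0.0815, 0.0052]
tool_rot: [179.9, -0.0, 102.1]
force: [-0.3, -0.9, 3.5]
grip_width: 0.0548
grasp_force: 15.0
```

Emit:
play_rows([
  [[0, 0, -0.02, 0, 0, 0, 0.04], [0, 0, -0.04, 0, 0, 0, 0.04], [0.028, -0.0115, 0, 0, 0, 0, 0.04], [0.028, -0.0115, 0, 0, 0, 0, 0.04], [0.028, -0.0115, 0, 0, 0, 0, 0.04], [0.028, -0.0115, 0, 0, 0, 0, 0.04], [0, 0, 0, 0, 0, 0, 0.04], [0, 0, 0.03, 0, 0, 0, 0.04], [0, 0, 0.02, 0, 0, 0, 0.04], [0, 0, 0.009, 0, 0, 0, 0.04], [0, 0, 0, 0, 0, 0, 0.04]],
])

```text
time_s: 7.4
tool_pos: [0.4285, 0.1804, 0.0047]
tool_rot: [-179.9, 0.0, 102.1]
force: [0.3, -0.4, -1.6]
grip_width: 0.0549
grasp_force: 15.0
```

Emit:
play_rows([
  [[0, 0, 0, 0, 0, 0, 0.087], [0, 0, 0, 0, 0, 0, 0.087], [0, 0, 0, 0, 0, 0, 0.087], [0, 0, 0, 0, 0, 0, 0.087], [0, 0, -0.03, 0, 0, 0, 0.087], [0, 0, -0.045, 0, 0, 0, 0.087], [0, 0, -0.045, 0, 0, 0, 0.087]],
])

```text
time_s: 8.1
tool_pos: [0.4284, 0.1808, 0.1267]
tool_rot: [-179.9, 0.0, 102.1]
force: [1.9, 0.7, 0.3]
grip_width: 0.0868
grasp_force: 0.0
```

Emit:
play_rows([
  [[0, 0, -0.04, 0, 0, 0.135, 0.087], [0, 0, 0, 0, 0, 0.135, 0.087], [0, 0, 0, 0, 0, 0.135, 0.087], [0, 0, 0, 0, 0, 0.135, 0.087], [0, 0, 0, 0, 0, 0.135, 0.087], [0, 0, 0, 0, 0, 0.135, 0.087], [0.0426, -0.02, 0, 0, 0, 0, 0.087], [0.0426, -0.02, 0, 0, 0, 0, 0.087], [0.0426, -0.02, 0, 0, 0, 0, 0.087], [0.0426, -0.02, 0, 0, 0, 0, 0.087], [0.0426, -0.02, 0, 0, 0, 0, 0.087], [0, 0, 0, 0, 0, 0, 0.087]],
])

```text
time_s: 9.3
tool_pos: [0.4639, 0.421, 0.1643]
tool_rot: [-179.8, -0.1, 56.2]
force: [-0.1, -0.4, -0.0]
grip_width: 0.0872
grasp_force: 0.0
```

```bash
python3 - <<'E'
from look import *
o=get_obs();print(np.round(o["tool_pos"],4),np.round(o["tool_rot"],1),np.round(o["qpos"]),np.round(o["force"],1))
w=run("w3.png",["pan","jar","spray"],f=1.25)
for r in silhouettes("wrist","pan")[:2]:
    cs,_=cv2.findContours(r["pixels"].astype(np.uint8),0,2);c=max(cs,key=cv2.contourArea);print(np.round(cv2.boxPoints(cv2.minAreaRect(c))),cv2.minAreaRect(c)[2])
E
```

```text
[0.4639 0.421  0.1643] [-1.798e+02 -1.000e-01  5.620e+01] [-46.  17.   1.  91.  -1.  71. -78.] [-0.1 -0.4 -0. ]
pan 0.76 [222.0, 136.0, 315.0, 271.0] [0.46  0.401] 11270
pan 0.76 [0.0, 50.0, 130.0, 134.0] [0.37  0.576] 8472
jar 0.56 [342.0, 111.0, 413.0, 181.0] [0.565 0.39 ] 3714
spray 0.79 [138.0, 241.0, 189.0, 330.0] [0.353 0.397] 317
spray 0.36 [351.0, 337.0, 368.0, 344.0] [0.454 0.22 ] 35
[[224. 134.]
 [312. 134.]
 [312. 268.]
 [224. 268.]] 90.0
[[ -5.  63.]
 [126.  47.]
 [135. 119.]
 [  4. 135.]] 82.87498474121094
```

View pics/w3.png

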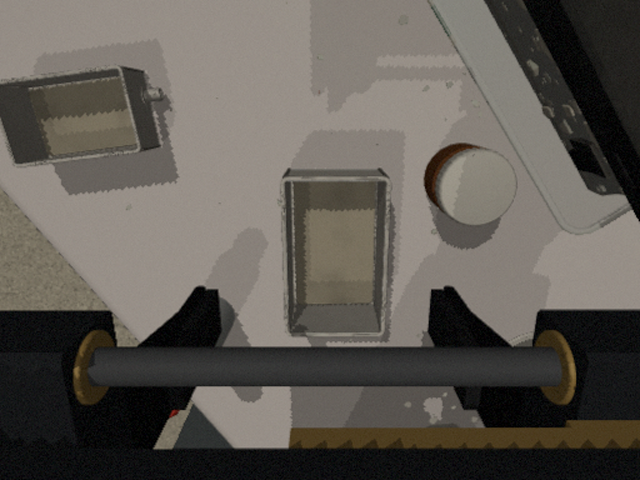

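The pan shows rim corners at (286,178), (389,178), (384,335), (288,335), with its length along the tool's x axis. The jar at (475,185) is clear of the right finger.

```bash
python3 - <<'E'
from h import *
w={k:v for k,v in np.load("pics/w3.png.npz").items()}
r=np.array([at_z(w,(u/1.25,v/1.25),.05)[:2] for u,v in((286,178),(389,178),(384,335),(288,335))])
c=r.mean(0);d=r[0]+r[1]-r[2]-r[3];a=np.arctan2(d[1],d[0])
print(r.round(4),c,np.degrees(a))
t=np.array([.4639,.421]);y=np.radians(56.2);ex=np.array([np.cos(y),np.sin(y)]);ey=np.array([np.sin(y),-np.cos(y)])
print("c in tool",(c-t)@ex,(c-t)@ey)
E
```

```text
[[0.4638 0.4654]
 [0.5192 0.4284]
 [0.457  0.333 ]
 [0.3992 0.3715]] [0.45980501 0.39956988] 56.176089222227134
c in tool -0.020086121346056373 0.008518614326698813
```

Emit:
play_rows([
  [[-0.006, 0.0085, 0.04, 0, 0, 0, 0.087], [0, 0, 0.04, 0, 0, 0, 0.087], [0, 0, 0.035, 0, 0, 0, 0.087], [0, 0, 0.025, 0, 0, 0, 0.087], [0, 0, 0.006, 0, 0, 0, 0.087], [0, 0, 0, 0, 0, 0, 0.087], [0, 0, 0, 0, 0, 0, 0.06], [0, 0, 0, 0, 0, 0, 0.06], [0, 0, 0, 0, 0, 0, 0.06], [0, 0, 0, 0, 0, 0, 0.06], [0, 0, 0, 0, 0, 0, 0.06]],
], force=30)

```text
time_s: 10.65
tool_pos: [0.4705, 0.405, 0.0212]
tool_rot: [-180.0, -0.1, 55.7]
force: [-1.8, -1.0, 7.0]
grip_width: 0.0686
grasp_force: 30.0
```

Emit:
play_rows([
  [[0, 0, -0.02, 0, 0, 0, 0.06], [0, 0, -0.04, 0, 0, 0, 0.06], [0, 0, -0.04, 0, 0, 0, 0.06], [0, 0, 0, 0, 0, -0.117, 0.06], [0, 0, 0, 0, 0, -0.117, 0.06], [0, 0, 0, 0, 0, -0.117, 0.06], [0, 0, 0, 0, 0, -0.117, 0.06], [0, 0, 0, 0, 0, -0.117, 0.06], [0, 0, 0, 0, 0, -0.116, 0.06], [-0.03, -0.002, 0, 0, 0, 0, 0.06], [-0.03, -0.002, 0, 0, 0, 0, 0.06], [-0.03, -0.002, 0, 0, 0, 0, 0.06]],
])

```text
time_s: 11.85
tool_pos: [0.4732, 0.3118, 0.1189]
tool_rot: [-180.0, 0.1, 95.9]
force: [0.6, 0.1, -2.3]
grip_width: 0.0685
grasp_force: 30.0
```

Emit:
play_rows([
  [[-0.035, -0.002, 0, 0, 0, 0, 0.06], [-0.035, -0.002, 0, 0, 0, 0, 0.06], [-0.035, -0.002, 0, 0, 0, 0, 0.06], [-0.035, -0.002, 0, 0, 0, 0, 0.06], [-0.035, -0.002, 0, 0, 0, 0, 0.06], [-0.027, -0.002, 0, 0, 0, 0, 0.06], [0, 0, 0, 0, 0, 0, 0.06], [0, 0, 0, 0, 0, 0, 0.06], [0, 0, 0, 0, 0, 0, 0.06]],
])

```text
time_s: 12.75
tool_pos: [0.4817, 0.1123, 0.1194]
tool_rot: [-180.0, -0.0, 95.9]
force: [0.8, -0.0, -2.2]
grip_width: 0.0686
grasp_force: 30.0
```

Emit:
play_rows([
  [[-0.017, 0.001, 0, 0, 0, 0, 0.06], [0, 0, 0, 0, 0, 0, 0.06], [0, 0, 0.03, 0, 0, 0, 0.06], [0, 0, 0.035, 0, 0, 0, 0.06], [0, 0, 0.02, 0, 0, 0, 0.06], [0, 0, 0, 0, 0, 0, 0.06], [-0.016, 0, 0, 0, 0, 0, 0.06], [-0.016, 0, 0, 0, 0, 0, 0.06], [-0.014, 0, 0, 0, 0, 0, 0.06], [0, 0, 0, 0, 0, 0, 0.06]],
])

```text
time_s: 13.75
tool_pos: [0.4906, 0.0477, 0.036]
tool_rot: [179.9, 0.0, 95.7]
force: [-1.2, -0.8, -2.3]
grip_width: 0.0686
grasp_force: 30.0
```

```bash
python3 - <<'E'
from look import *
o=get_obs();print(np.round(o["tool_pos"],4),np.round(o["tool_rot"],1),np.round(o["force"],1))
w=run("t1.png",["cast","pan","spray","jar","knob"],cam="top",f=1)
E
```

```text
[0.4906 0.0477 0.036 ] [179.9   0.   95.7] [-1.2 -0.8 -2.3]
cast 0.71 [217.0, 193.0, 229.0, 210.0] [0.417 0.175] 163
cast 0.53 [277.0, 146.0, 336.0, 188.0] [ 0.561 -0.163] 908
pan 0.81 [103.0, 216.0, 130.0, 243.0] [0.361 0.576] 428
pan 0.53 [236.0, 175.0, 242.0, 191.0] [0.497 0.089] 96
spray 0.48 [156.0, 218.0, 169.0, 236.0] [0.347 0.409] 149
jar 0.56 [157.0, 172.0, 173.0, 185.0] [0.558 0.393] 201
knob 0.63 [280.0, 148.0, 311.0, 182.0] [ 0.556 -0.145] 690
```

Emit:
play_rows([
  [[0, 0, 0.008, 0, 0, 0, 0.06], [0, 0, 0.006, 0, 0, 0, 0.06], [0, 0, 0.001, 0, 0, 0, 0.06], [0, 0, 0, 0, 0, 0, 0.06], [0, 0, 0, 0, 0, 0, 0.087], [0, 0, 0, 0, 0, 0, 0.087], [0, 0, 0, 0, 0, 0, 0.087], [0, 0, -0.02, 0, 0, 0, 0.087], [0, 0, -0.045, 0, 0, 0, 0.087], [0, 0, -0.045, 0, 0, 0, 0.087], [0, 0, -0.045, 0, 0, 0, 0.087], [0, 0, -0.045, 0, 0, 0, 0.087]],
])

```text
time_s: 15.25
tool_pos: [0.4891, 0.0487, 0.2212]
tool_rot: [180.0, -0.0, 95.8]
force: [0.6, -0.1, -0.6]
grip_width: 0.0869
grasp_force: 0.0
```

Emit:
play_rows([
  [[-0.04, 0, -0.02, 0, 0, 0, 0.087], [-0.04, 0, -0.02, 0, 0, 0, 0.087], [-0.04, 0, -0.02, 0, 0, 0, 0.087], [-0.04, 0, -0.02, 0, 0, 0, 0.087], [0, 0, 0, 0, 0, 0, 0.087], [0, 0, 0, 0, 0, 0, 0.087], [0, 0, 0, 0, 0, 0, 0.087]],
])

```text
time_s: 15.95
tool_pos: [0.5054, -0.1088, 0.2986]
tool_rot: [-179.9, -0.1, 96.0]
force: [-0.1, 0.4, -0.6]
grip_width: 0.0871
grasp_force: 0.0
```

```bash
python3 - <<'E'
from look import *
o=get_obs();print(np.round(o["tool_pos"],4),np.round(o["tool_rot"],1),np.round(o["qpos"]),np.round(o["force"],1))
w=run("w4.png",["pan","knob","disc_1","ring_1","plate_1","bar_1"],f=1.5,z=.117)
E
```

```text
[ 0.5054 -0.1088  0.2986] [-1.799e+02 -1.000e-01  9.600e+01] [-9.  0. 19. 95. -0. 84. 15.] [-0.1  0.4 -0.6]
pan 0.86 [227.0, 0.0, 296.0, 56.0] [0.492 0.023] 3576
pan 0.33 [173.0, 53.0, 345.0, 319.0] [ 0.503 -0.098] 24004
knob 0.87 [185.0, 90.0, 338.0, 243.0] [ 0.504 -0.104] 15773
disc_1 0.87 [275.0, 198.0, 298.0, 220.0] [ 0.539 -0.149] 431
disc_1 0.48 [280.0, 196.0, 289.0, 197.0] [ 0.533 -0.136] 11
ring_1 0.77 [199.0, 143.0, 223.0, 163.0] [ 0.455 -0.101] 356
plate_1 0.74 [180.0, 89.0, 340.0, 244.0] [ 0.504 -0.104] 16174
plate_1 0.72 [291.0, 141.0, 320.0, 170.0] [ 0.552 -0.088] 386
bar_1 0.79 [226.0, 194.0, 236.0, 220.0] [ 0.478 -0.156] 289
```

View pics/w4.png

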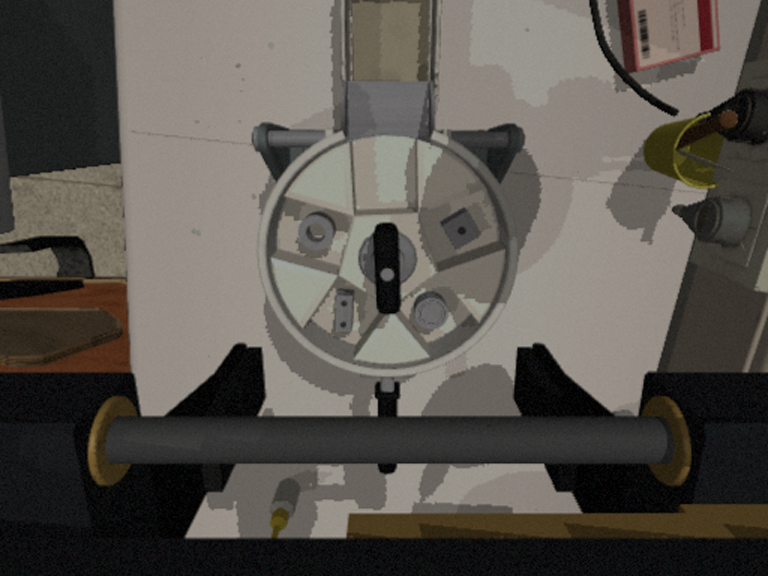

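The drum is centred at (388,255), with discs at (430,312), rings at (317,232), plates at (461,229) and bars at (343,313). The pan is centred under the spout at (390,40), and the knob bar lies along the tool's x axis, centred at about (387,268).

```bash
python3 - <<'E'
from h import *
w={k:v for k,v in np.load("pics/w4.png.npz").items()}
A=lambda p,z:at_z(w,(p[0]/1.5-.17,p[1]/1.5-.17),z)[:2]
a,b,c=A((385,224),.167),A((388,312),.167),A((387,268),.167);print(a,b,"len",np.linalg.norm(a-b),"dir",np.degrees(np.arctan2(*(a-b)[::-1])),"mid",(a+b)/2)
l,r=A((345,140),.109),A((432,140),.109)
print("tip",A((347,82),.099),A((433,82),.099)); 
S=(a+b)/2
m=(A((347,82),.099)+A((433,82),.099))/2-S;print("lip",np.hypot(*m),np.degrees(np.arctan2(m[1],m[0])))
for n,p,z in(("disc",(430,311),.117),("ring",(317,232),.117),("plate",(461,229),.117),("bar",(343,312),.117),("chan",(384,165),.101)):
    q=A(p,z)-S;print(n,np.hypot(*q).round(4),np.degrees(np.arctan2(q[1],q[0])).round(1))
print("handle end",A((387,470),.121),"neck",A((387,378),.121))
E
```

```text
[ 0.50014417 -0.08112719] [ 0.50743669 -0.13442626] len 0.05379564068454822 dir 97.79098320998519 mid [ 0.50379043 -0.10777672]
tip [ 0.46651575 -0.00263585] [0.52251609 0.00323643]
lip 0.10847422494579889 94.90475942587413
disc 0.0537 -49.5
ring 0.0489 171.2
plate 0.0521 22.2
bar 0.0548 -118.7
chan 0.0556 98.1
handle end [ 0.52174393 -0.28032431] neck [ 0.51361633 -0.20194496]
```

Emit:
play_rows([
  [[0, -0.001, 0.045, 0, 0, -0.03, 0.06], [0, 0, 0.045, 0, 0, 0, 0.05], [0, 0, 0.04, 0, 0, 0, 0.05], [0, 0, 0.022, 0, 0, 0, 0.05], [0, 0, 0.008, 0, 0, 0, 0.05], [0, 0, 0, 0, 0, 0, 0.005], [0, 0, 0, 0, 0, 0, 0.005], [0, 0, 0, 0, 0, 0, 0.005], [0, 0, 0, 0, 0, 0, 0.005], [0, 0, 0, 0, 0, 0, 0.005], [0, 0, 0, 0, 0, 0, 0.005]],
], force=15)

```text
time_s: 17.4
tool_pos: [0.5042, -0.1106, 0.1404]
tool_rot: [-180.0, -0.0, 97.6]
force: [-3.5, -0.2, 5.9]
grip_width: 0.0151
grasp_force: 17.7
```

Emit:
play_rows([
  [[0, 0, 0, 0, 0, -0.113, 0.005], [0, 0, 0, 0, 0, -0.113, 0.005], [0, 0, 0, 0, 0, -0.113, 0.005], [0, 0, 0, 0, 0, -0.113, 0.005], [0, 0, 0, 0, 0, -0.113, 0.005], [0, 0, 0, 0, 0, -0.113, 0.005], [0, 0, 0, 0, 0, -0.113, 0.005], [0, 0, 0, 0, 0, -0.113, 0.005], [0, 0, 0, 0, 0, -0.113, 0.005], [0, 0, 0, 0, 0, -0.113, 0.005], [0, 0, 0, 0, 0, -0.113, 0.005], [0, 0, 0, 0, 0, 0, 0.005]],
])

```text
time_s: 18.6
tool_pos: [0.5044, -0.1105, 0.1403]
tool_rot: [180.0, -0.0, 168.9]
force: [-2.8, 1.0, 5.4]
grip_width: 0.0149
grasp_force: 17.7
```

Emit:
play_rows([
  [[0, 0, 0, 0, 0, 0, 0.05], [0, 0, 0, 0, 0, 0, 0.05], [0, 0, 0, 0, 0, 0, 0.05], [0, 0, -0.04, 0, 0, 0, 0.05], [0, 0, -0.01, 0, 0, 0.147, 0.05], [0, 0, 0, 0, 0, 0.147, 0.05], [0, 0, 0, 0, 0, 0.147, 0.05], [0, 0, 0, 0, 0, 0.147, 0.05], [0, 0, 0, 0, 0, 0.147, 0.05], [0, 0, 0, 0, 0, 0.147, 0.05], [0, 0, 0, 0, 0, 0.147, 0.05], [0, 0, 0, 0, 0, 0.147, 0.05]],
])

```text
time_s: 19.8
tool_pos: [0.5046, -0.1104, 0.1891]
tool_rot: [-180.0, -0.0, 101.1]
force: [-0.8, -0.2, 0.1]
grip_width: 0.0504
grasp_force: 0.0
```

Emit:
play_rows([
  [[0, 0, 0, 0, 0, 0.147, 0.05], [0, 0, 0, 0, 0, 0.147, 0.05], [0, 0, 0, 0, 0, 0.147, 0.05], [0, 0, 0, 0, 0, 0.147, 0.05], [0, 0, 0, 0, 0, 0.147, 0.05], [0, 0, 0, 0, 0, 0.147, 0.05], [0, 0, 0, 0, 0, 0.147, 0.05], [0, 0, 0, 0, 0, 0.147, 0.05], [0, 0, 0, 0, 0, 0.147, 0.05], [0, 0, 0, 0, 0, 0.147, 0.05], [0, 0, 0, 0, 0, 0.147, 0.05], [0, 0, 0, 0, 0, 0.147, 0.05]],
])

```text
time_s: 21.0
tool_pos: [0.5045, -0.1104, 0.1891]
tool_rot: [180.0, 0.0, -0.0]
force: [1.0, 0.3, -1.0]
grip_width: 0.0502
grasp_force: 0.0
```

Emit:
play_rows([
  [[0, 0, 0, 0, 0, 0.147, 0.05], [0, 0, 0, 0, 0, 0, 0.05], [0, 0, 0, 0, 0, 0, 0.05]],
])

```text
time_s: 21.3
tool_pos: [0.5046, -0.1104, 0.1893]
tool_rot: [-180.0, 0.0, -7.9]
force: [0.0, 0.1, -0.3]
grip_width: 0.05
grasp_force: 0.0
```

Emit:
play_rows([
  [[0, 0, 0, 0, 0, 0.055, 0.05], [0, 0, 0.035, 0, 0, 0, 0.05], [0, 0, 0.015, 0, 0, 0, 0.05], [0, 0, 0, 0, 0, 0, 0.005], [0, 0, 0, 0, 0, 0, 0.005], [0, 0, 0, 0, 0, 0, 0.005], [0, 0, 0, 0, 0, 0, 0.005], [0, 0, 0, 0, 0, 0, 0.005]],
])

```text
time_s: 22.1
tool_pos: [0.5052, -0.1105, 0.1404]
tool_rot: [-180.0, -0.1, -11.2]
force: [0.7, 0.5, 0.9]
grip_width: 0.018
grasp_force: 0.6
```

Emit:
play_rows([
  [[0, 0, 0, 0, 0, -0.112, 0.005], [0, 0, 0, 0, 0, -0.112, 0.005], [0, 0, 0, 0, 0, -0.112, 0.005], [0, 0, 0, 0, 0, -0.112, 0.005], [0, 0, 0, 0, 0, -0.112, 0.005], [0, 0, 0, 0, 0, -0.112, 0.005], [0, 0, 0, 0, 0, -0.112, 0.005], [0, 0, 0, 0, 0, -0.112, 0.005], [0, 0, 0, 0, 0, -0.112, 0.005], [0, 0, 0, 0, 0, -0.112, 0.005], [0, 0, 0, 0, 0, -0.112, 0.005], [0, 0, 0, 0, 0, 0, 0.005]],
])

```text
time_s: 23.3
tool_pos: [0.5047, -0.1096, 0.1404]
tool_rot: [-180.0, -0.1, 59.4]
force: [-2.7, 3.2, 5.1]
grip_width: 0.0144
grasp_force: 16.6
```

Emit:
play_rows([
  [[0, 0, 0, 0, 0, 0, 0.05], [0, 0, 0, 0, 0, 0, 0.05], [0, 0, 0, 0, 0, 0, 0.05], [0, 0, -0.04, 0, 0, 0, 0.05], [0, 0, -0.04, 0, 0, -0.14, 0.05], [0, 0, -0.04, 0, 0, -0.14, 0.05], [0, 0, -0.04, 0, 0, -0.14, 0.05], [0, 0, 0, 0, 0, -0.14, 0.05], [0, 0, 0, 0, 0, 0, 0.05], [0, 0, 0, 0, 0, 0, 0.05], [0, 0, 0, 0, 0, 0, 0.05]],
])

```text
time_s: 24.4
tool_pos: [0.5039, -0.1104, 0.298]
tool_rot: [-179.8, -0.0, 91.3]
force: [-0.0, 0.7, -1.2]
grip_width: 0.0501
grasp_force: 0.0
```

```bash
python3 - <<'E'
from look import *
o=get_obs();print(np.round(o["tool_pos"],4),np.round(o["tool_rot"],1),np.round(o["qpos"]),np.round(o["force"],1))
w=run("w5.png",["pan","knob","disc_1","ring_1","plate_1","bar_1"],f=1.5,z=.117)
E
```

```text
[ 0.5039 -0.1104  0.298 ] [-179.8   -0.    91.3] [-7.  0. 16. 96. -0. 84. 11.] [-0.   0.7 -1.2]
pan 0.88 [212.0, 0.0, 289.0, 73.0] [0.493 0.021] 3557
pan 0.3 [300.0, 136.0, 323.0, 162.0] [ 0.554 -0.091] 355
knob 0.67 [185.0, 88.0, 338.0, 240.0] [ 0.504 -0.106] 15937
disc_1 0.96 [244.0, 103.0, 268.0, 126.0] [ 0.503 -0.056] 479
ring_1 0.46 [281.0, 190.0, 293.0, 203.0] [ 0.533 -0.141] 43
ring_1 0.22 [247.0, 101.0, 273.0, 129.0] [ 0.503 -0.057] 451
plate_1 0.79 [198.0, 143.0, 223.0, 164.0] [ 0.455 -0.096] 376
bar_1 0.69 [199.0, 143.0, 222.0, 164.0] [ 0.454 -0.095] 407
bar_1 0.65 [302.0, 138.0, 323.0, 164.0] [ 0.555 -0.09 ] 335
```

View pics/w5.png

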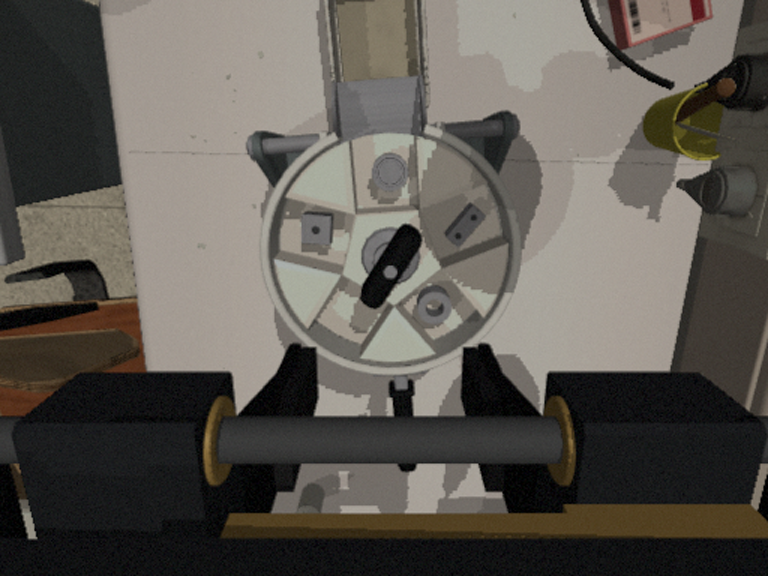

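The discs now sit at (389,172), in the compartment facing the spout. I'll measure the angle error.

```bash
python3 - <<'E'
from h import *
w={k:v for k,v in np.load("pics/w5.png.npz").items()}
A=lambda p,z:at_z(w,(p[0]/1.5-.17,p[1]/1.5-.17),z)[:2]
an=lambda v:round(float(np.degrees(np.arctan2(v[1],v[0]))),1)
a,b=A((410,228),.167),A((371,305),.167);print("bar",an(a-b),(a+b)/2,np.linalg.norm(a-b))
for S in(np.array([.504,-.108]),np.array([.5055,-.111])):
  print("tip",an((A((338,78),.099)+A((424,80),.099))/2-S),"disc",an(A((389,171),.117)-S),"plates",an(A((318,229),.117)-S),"bars",an(A((464,225),.117)-S),"ring",an(A((433,305),.117)-S))
l=A((352,140),.128),A((357,208),.128);r=A((416,137),.128),A((417,206),.128)
print("walls",an(l[0]-l[1]),an(r[0]-r[1]))
E
```

```text
bar 65.3 [ 0.50423632 -0.10806204] 0.05219609853035339
tip 94.3 disc 91.9 plates 166.0 bars 19.1 ring -52.0
tip 95.0 disc 93.3 plates 163.2 bars 22.8 ring -51.2
walls 94.5 93.1
```

The compartment is within about 3° of the spout, which is inside tolerance. Next is the handle.

Emit:
play_rows([
  [[0, 0, 0, 0, 0, -0.079, 0.05], [-0.046, 0, 0, 0, 0, 0, 0.05], [-0.047, 0, 0, 0, 0, 0, 0.05], [-0.046, 0.001, 0.01, 0, 0, 0, 0.05], [0, 0, 0.045, 0, 0, 0, 0.05], [0, 0, 0.045, 0, 0, 0, 0.05], [0, 0, 0.035, 0, 0, 0, 0.05], [0, 0, 0, 0, 0, 0, 0.05], [0, 0, 0, 0, 0, 0, 0.05]],
])

```text
time_s: 25.65
tool_pos: [0.5203, -0.2487, 0.1652]
tool_rot: [-180.0, 0.0, 96.0]
force: [1.1, -0.9, 0.2]
grip_width: 0.0498
grasp_force: 0.0
```

```bash
python3 - <<'E'
from look import *
o=get_obs();print(np.round(o["tool_pos"],4),np.round(o["tool_rot"],1),np.round(o["qpos"]),np.round(o["force"],1))
w=run("w6.png",["handle"],f=1.5,z=.121)
E
```

```text
[ 0.5203 -0.2487  0.1652] [-180.    0.   96.] [ 2. 12. 24. 99. -5. 70. 33.] [ 1.1 -0.9  0.2]
handle 0.92 [90.0, 0.0, 420.0, 263.0] [ 0.508 -0.159] 34407
```

View pics/w6.png

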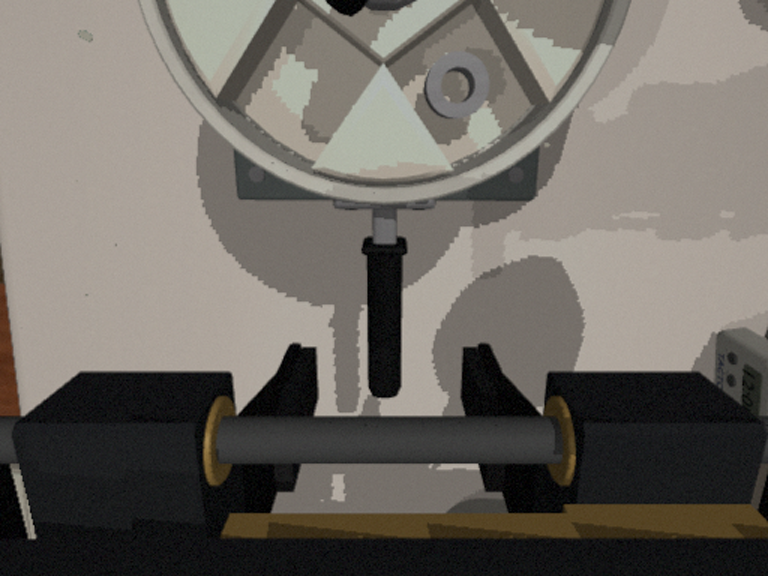

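The handle bar is centred between the fingers at (385,320), and the fingers are near its outer half. No picture views are left, so the remaining checks are numeric.

Emit:
play_rows([
  [[0, -0.001, 0.035, 0, 0, 0, 0.05], [0, 0, 0.03, 0, 0, 0, 0.05], [0, 0, 0.007, 0, 0, 0, 0.05], [0, 0, 0, 0, 0, 0, 0.05], [0, 0, 0, 0, 0, 0, 0.005], [0, 0, 0, 0, 0, 0, 0.005], [0, 0, 0, 0, 0, 0, 0.005], [0, 0, 0, 0, 0, 0, 0.005], [0, 0, 0, 0, 0, 0, 0.005]],
], force=25)

```text
time_s: 26.65
tool_pos: [0.5193, -0.2487, 0.093]
tool_rot: [180.0, 0.0, 96.0]
force: [0.0, 0.5, 0.3]
grip_width: 0.0179
grasp_force: 0.0
```

```bash
python3 - <<'E'
from h import *
w={k:v for k,v in np.load("pics/w6.png.npz").items()}
A=lambda p,z:at_z(w,(p[0]/1.5-.17,p[1]/1.5-.17),z)[:2]
print("end",A((385,396),.117),"ferrule",A((385,240),.121))
o=get_obs();print(np.round(o["tool_pos"],4),np.round(o["tool_rot"],2),np.round(o["force"],1),o["grip_width"],o["grasp_force"])
# path per 0.05 rad of head angle, in head-fixed TCP frame (tool rotates with head about stand y axis)
E
```

```text
end [ 0.52231864 -0.28502676] ferrule [ 0.51484515 -0.21189094]
[ 0.5193 -0.2487  0.093 ] [1.7996e+02 1.0000e-02 9.5960e+01] [0.  0.5 0.3] 0.017866767584666085 0.0
```

Emit:
play_rows([
  [[0, 0, 0, 0, 0, 0, 0.005], [0, 0, 0, 0, 0, 0, 0.005], [0.0007, 0, -0.0107, 0, -0.05, 0, 0.005], [0.0007, 0, -0.0107, 0, -0.05, 0, 0.005], [0.0007, 0, -0.0107, 0, -0.05, 0, 0.005], [0.0007, 0, -0.0107, 0, -0.05, 0, 0.005], [0, 0, 0, 0, 0, 0, 0.005]],
])

```text
time_s: 27.35
tool_pos: [0.5176, -0.2431, 0.1353]
tool_rot: [-179.9, 11.6, 96.0]
force: [-2.4, -3.9, -2.3]
grip_width: 0.0148
grasp_force: 25.0
```

Emit:
play_rows([
  [[0.0007, 0, -0.0107, 0, -0.05, 0, 0.005], [0.0007, 0, -0.0107, 0, -0.05, 0, 0.005], [0.0007, 0, -0.0107, 0, -0.05, 0, 0.005], [0.0007, 0, -0.0107, 0, -0.05, 0, 0.005], [0.0007, 0, -0.0107, 0, -0.05, 0, 0.005], [0.0007, 0, -0.0107, 0, -0.05, 0, 0.005], [0, 0, 0, 0, 0, 0, 0.005]],
])

```text
time_s: 28.05
tool_pos: [0.5151, -0.2189, 0.1948]
tool_rot: [-179.9, 28.8, 96.1]
force: [-1.8, -4.2, -1.2]
grip_width: 0.0145
grasp_force: 25.0
```

```bash
python3 - <<'E'
from h import *
o=get_obs();print(np.round(o["tool_pos"],4),np.round(o["tool_rot"],1),np.round(o["force"],1),np.round(o["wrist_torque"],2),np.round(o["qpos"]))
E
```

```text
[ 0.5151 -0.2189  0.1948] [-179.9   28.8   96.1] [-1.8 -4.2 -1.2] [-0.29  0.54 -0.34] [-16.   3.  19. 110.  31.  66.  -4.]
```

Emit:
play_rows([
  [[0.0007, 0, -0.0107, 0, -0.05, 0, 0.005], [0.0007, 0, -0.0107, 0, -0.05, 0, 0.005], [0.0007, 0, -0.0107, 0, -0.05, 0, 0.005], [0.0007, 0, -0.0107, 0, -0.05, 0, 0.005], [0.0007, 0, -0.0107, 0, -0.05, 0, 0.005], [0.0007, 0, -0.0107, 0, -0.05, 0, 0.005], [0, 0, 0, 0, 0, 0, 0.005]],
])

```text
time_s: 28.75
tool_pos: [0.511, -0.1782, 0.2445]
tool_rot: [-179.8, 46.1, 96.1]
force: [-1.9, -4.4, 3.1]
grip_width: 0.0148
grasp_force: 25.0
```

Emit:
play_rows([
  [[0.0007, 0, -0.0107, 0, -0.05, 0, 0.005], [0.0007, 0, -0.0107, 0, -0.05, 0, 0.005], [0.0004, 0, -0.0064, 0, -0.03, 0, 0.005], [0, 0, 0, 0, 0, 0, 0.005], [0, 0, 0, 0, 0, 0, 0.005], [0, 0, 0, 0, 0, 0, 0.005], [0, 0, 0, 0, 0, 0, 0.005], [0, 0, 0, 0, 0, 0, 0.005], [0, 0, 0, 0, 0, 0, 0.005], [0, 0, 0, 0, 0, 0, 0.005], [0, 0, 0, 0, 0, 0, 0.005], [0, 0, 0, 0, 0, 0, 0.005]],
])

```text
time_s: 29.95
tool_pos: [0.5089, -0.1572, 0.2612]
tool_rot: [-180.0, 53.3, 95.9]
force: [-3.0, -4.3, 4.3]
grip_width: 0.0144
grasp_force: 25.0
```

```bash
python3 - <<'E'
from look import *
o=get_obs();print(np.round(o["tool_pos"],4),np.round(o["tool_rot"],1),np.round(o["force"],1),np.round(o["qpos"]))
for cam in("wrist","top","scene"):
    print(cam);run("x_%s.png"%cam,["disc_1","pan","ring_1","plate_1","bar_1"],cam=cam,z=.02)
E
```

```text
[ 0.5089 -0.1572  0.2612] [-180.    53.3   95.9] [-3.  -4.3  4.3] [-28.   5.   9. 112.  51.  83. -29.]
wrist
ring_1 0.78 [309.0, 0.0, 356.0, 36.0] [ 0.586 -0.235] 334
ring_1 0.67 [312.0, 1.0, 383.0, 34.0] [ 0.599 -0.231] 1554
top
pan 0.88 [104.0, 218.0, 131.0, 244.0] [0.366 0.579] 400
pan 0.68 [262.0, 139.0, 312.0, 184.0] [ 0.561 -0.087] 526
scene
pan 0.91 [262.0, 270.0, 297.0, 293.0] [0.367 0.572] 540
pan 0.65 [230.0, 179.0, 252.0, 206.0] [0.488 0.035] 447
ring_1 0.71 [218.0, 132.0, 258.0, 172.0] [ 0.5   -0.364] 1137
plate_1 0.15 [220.0, 123.0, 257.0, 180.0] [ 0.5   -0.345] 1623
```

Emit:
play_rows([
  [[0.0004, 0, -0.0064, 0, -0.03, 0, 0.005], [0.0003, 0, -0.0043, 0, -0.02, 0, 0.005], [0, 0, 0, 0, 0, 0, 0.005], [0, 0, 0, 0, 0, 0, 0.005], [0, 0, 0, 0, 0, 0, 0.005], [0, 0, 0, 0, 0, 0, 0.005], [0, 0, 0, 0, 0, 0, 0.005], [0, 0, 0, 0, 0, 0, 0.005], [0, 0, 0, 0, 0, 0, 0.005], [0, 0, 0, 0, 0, 0, 0.005], [0, 0, 0, 0, 0, 0, 0.005], [0, 0, 0, 0, 0, 0, 0.005]],
])

```text
time_s: 32.05
tool_pos: [0.5079, -0.1475, 0.2675]
tool_rot: [-179.9, 56.3, 95.9]
force: [-4.0, -5.7, 5.8]
grip_width: 0.0145
grasp_force: 25.0
```

Emit:
play_rows([
  [[0, 0, 0, 0, 0, 0, 0.005], [0, 0, 0, 0, 0, 0, 0.005], [0, 0, 0, 0, 0, 0, 0.005], [0, 0, 0, 0, 0, 0, 0.005], [0, 0, 0, 0, 0, 0, 0.005], [0, 0, 0, 0, 0, 0, 0.005]],
])

```text
time_s: 32.65
tool_pos: [0.5079, -0.1475, 0.2675]
tool_rot: [-179.9, 56.3, 95.9]
force: [-3.2, -5.4, 6.6]
grip_width: 0.0148
grasp_force: 25.0
```

Emit:
play_rows([
  [[-0.00015, 0, 0.0107, 0, 0.05, 0, 0.005], [-0.00015, 0, 0.0107, 0, 0.05, 0, 0.005], [-0.00015, 0, 0.0107, 0, 0.05, 0, 0.005], [-0.00015, 0, 0.0107, 0, 0.05, 0, 0.005], [-0.00015, 0, 0.0107, 0, 0.05, 0, 0.005], [-0.00015, 0, 0.0107, 0, 0.05, 0, 0.005], [-0.00015, 0, 0.0107, 0, 0.05, 0, 0.005], [-0.00015, 0, 0.0107, 0, 0.05, 0, 0.005], [-0.00015, 0, 0.0107, 0, 0.05, 0, 0.005], [-0.00015, 0, 0.0107, 0, 0.05, 0, 0.005], [-0.00015, 0, 0.0107, 0, 0.05, 0, 0.005], [-0.00015, 0, 0.0107, 0, 0.05, 0, 0.005]],
])

```text
time_s: 33.85
tool_pos: [0.5164, -0.2312, 0.1707]
tool_rot: [-179.9, 21.8, 96.0]
force: [-3.9, -5.3, 0.4]
grip_width: 0.0145
grasp_force: 25.0
```

Emit:
play_rows([
  [[-0.00015, 0, 0.0107, 0, 0.05, 0, 0.005], [-0.00015, 0, 0.0107, 0, 0.05, 0, 0.005], [-0.00015, 0, 0.0107, 0, 0.05, 0, 0.005], [-0.00015, 0, 0.0107, 0, 0.05, 0, 0.005], [-0.0001, 0, 0.0064, 0, 0.03, 0, 0.005], [-0.0001, 0, 0.0064, 0, 0.03, 0, 0.005], [-0.0001, 0, 0.0043, 0, 0.02, 0, 0.005], [-0.0001, 0, 0.0043, 0, 0.02, 0, 0.005], [0, 0, 0, 0, 0, 0, 0.005], [0, 0, 0, 0, 0, 0, 0.005]],
])

```text
time_s: 34.85
tool_pos: [0.518, -0.2477, 0.1084]
tool_rot: [-179.8, 4.7, 96.0]
force: [-3.3, -6.1, -2.0]
grip_width: 0.0146
grasp_force: 25.0
```

Emit:
play_rows([
  [[-0.0001, 0, 0.0043, 0, 0.02, 0, 0.005], [-0.0001, 0, 0.0043, 0, 0.02, 0, 0.005], [-0.0001, 0, 0.0032, 0, 0.015, 0, 0.005], [-0.0001, 0, 0.0021, 0, 0.01, 0, 0.005], [0, 0, 0.001, 0, 0.005, 0, 0.005], [0, 0, 0, 0, 0, 0, 0.005], [0, 0, 0, 0, 0, 0, 0.005]],
])

```text
time_s: 35.55
tool_pos: [0.5182, -0.2488, 0.0936]
tool_rot: [-179.8, 0.7, 96.0]
force: [-3.7, -5.8, -1.8]
grip_width: 0.0147
grasp_force: 25.0
```

Emit:
play_rows([
  [[0, 0, 0.0008, 0, 0.005, 0, 0.005], [0, 0, 0.0008, 0, 0.005, 0, 0.005], [0, 0, 0, 0, 0, 0, 0.005], [0, 0, 0, 0, 0, 0, 0.005]],
])

```text
time_s: 35.95
tool_pos: [0.5182, -0.2487, 0.0928]
tool_rot: [-179.9, 0.1, 96.0]
force: [-5.3, -4.1, 1.7]
grip_width: 0.015
grasp_force: 25.0
```

Emit:
play_rows([
  [[0, 0, 0, 0, 0, 0, 0.05], [0, 0, 0, 0, 0, 0, 0.05], [0, 0, 0, 0, 0, 0, 0.05], [0, 0, -0.03, 0, 0, 0, 0.05], [0, 0, -0.045, 0, 0, 0, 0.05], [0, 0, -0.045, 0, 0, 0, 0.05], [0, 0, -0.045, 0, 0, 0, 0.05], [0, 0, -0.045, 0, 0, 0, 0.05], [0.045, 0, 0, 0, 0, 0, 0.05], [0.045, 0, 0, 0, 0, 0, 0.05], [0.045, 0, 0, 0, 0, 0, 0.05], [0.045, 0, 0, 0, 0, 0, 0.05]],
])

```text
time_s: 37.15
tool_pos: [0.5004, -0.0661, 0.3035]
tool_rot: [179.9, -0.0, 96.0]
force: [0.2, 0.8, 0.0]
grip_width: 0.0501
grasp_force: 0.0
```

Emit:
play_rows([
  [[0, 0, 0, 0, 0, 0, 0.05], [0, 0, 0, 0, 0, 0, 0.05], [0, 0, 0, 0, 0, 0, 0.05]],
])

```text
time_s: 37.45
tool_pos: [0.5005, -0.0696, 0.3033]
tool_rot: [180.0, 0.0, 95.9]
force: [-0.1, -0.3, 0.1]
grip_width: 0.0499
grasp_force: 0.0
```

```bash
python3 - <<'E'
from look import *
o=get_obs();print(np.round(o["tool_pos"],4),np.round(o["tool_rot"],1),np.round(o["force"],1))
run("y1.png",["pan","knob","lip","disc_1","ring_1","plate_1","bar_1"],z=.117)
E
```

```text
[ 0.5005 -0.0696  0.3033] [180.    0.   95.9] [-0.1 -0.3  0.1]
pan 0.68 [227.0, 0.0, 295.0, 104.0] [0.49  0.044] 5446
pan 0.18 [198.0, 170.0, 220.0, 191.0] [ 0.451 -0.089] 302
knob 0.78 [188.0, 128.0, 334.0, 272.0] [ 0.504 -0.104] 14467
lip 0.94 [177.0, 92.0, 342.0, 343.0] [ 0.503 -0.096] 21289
disc_1 0.86 [251.0, 40.0, 276.0, 61.0] [0.492 0.042] 327
disc_1 0.47 [255.0, 28.0, 273.0, 42.0] [0.491 0.057] 205
ring_1 0.55 [278.0, 218.0, 297.0, 233.0] [ 0.538 -0.136] 160
plate_1 0.73 [198.0, 168.0, 223.0, 190.0] [ 0.451 -0.088] 311
bar_1 0.72 [296.0, 169.0, 321.0, 182.0] [ 0.551 -0.075] 204
bar_1 0.47 [300.0, 184.0, 308.0, 188.0] [ 0.546 -0.085] 21
```

Emit:
play_rows([
  [[0.045, 0, 0, 0, 0, 0, 0.05], [0.045, 0, 0, 0, 0, 0, 0.05], [0.045, 0, 0, 0, 0, 0, 0.05], [0, 0, 0, 0, 0, 0, 0.05], [0, 0, 0, 0, 0, 0, 0.05], [0, 0, 0, 0, 0, 0, 0.05]],
])

```text
time_s: 38.45
tool_pos: [0.4865, 0.064, 0.3032]
tool_rot: [180.0, 0.0, 95.9]
force: [0.3, -0.2, -0.8]
grip_width: 0.0501
grasp_force: 0.0
```

```bash
python3 - <<'E'
from look import *
o=get_obs();print(np.round(o["tool_pos"],4))
w=run("y2.png",["pan","cast","disc_1","ring_1","plate_1","bar_1"],z=.01)
for r in silhouettes("wrist","pan")[:1]:
    cs,_=cv2.findContours(r["pixels"].astype(np.uint8),0,2);c=max(cs,key=cv2.contourArea);print(np.round(cv2.boxPoints(cv2.minAreaRect(c))))
S=np.array([.505,-.110]);ex=np.array([-.101,.995]);ey=np.array([-.995,-.101])
for r in silhouettes("wrist","disc_1")[:5]:
    ys,xs=np.nonzero(r["pixels"]);q=at_z(w,(xs.mean(),ys.mean()),.008)[:2];print(round(r["p"],2),r["extent"],"stand",(q-S)@ex,(q-S)@ey)
g=cv2.cvtColor(w["frame"],cv2.COLOR_RGB2GRAY)
print("circles",cv2.HoughCircles(cv2.medianBlur(g,3),cv2.HOUGH_GRADIENT,1,8,param1=80,param2=14,minRadius=7,maxRadius=14))
E
```

```text
[0.4865 0.064  0.3032]
pan 0.72 [230.0, 124.0, 293.0, 217.0] [0.492 0.033] 4975
cast 0.88 [199.0, 30.0, 246.0, 86.0] [0.428 0.173] 2173
disc_1 0.7 [253.0, 148.0, 274.0, 166.0] [0.492 0.051] 239
disc_1 0.49 [253.0, 136.0, 269.0, 152.0] [0.491 0.069] 174
ring_1 0.7 [278.0, 326.0, 295.0, 337.0] [ 0.559 -0.227] 129
[[231. 123.]
 [291. 123.]
 [291. 216.]
 [231. 216.]]
0.7 [253.4, 147.8, 273.5, 166.4] stand 0.16152107771665936 -0.00352610424630459
0.49 [252.6, 136.1, 269.2, 151.9] stand 0.17957268395059287 -0.003772985166550547
0.16 [228.9, 123.6, 293.4, 218.0] stand 0.14295141197319905 -0.000515372719426364
circles [[[232.5  48.5  12.2]
  [ 59.5 233.5  11.1]
  [438.5  62.5  12.2]
  [446.5  70.5   7.4]
  [262.5 156.5   9.4]]]
```

```bash
python3 -c "
from cell import sign_off;print(sign_off())"
```

```text
the job is handed in; nothing more can be done
None
```

The job is handed in: both round discs are in the pan under the spout, the drum is back down on its stop, and the cast is set aside. The other parts, bottles and jar were left alone. After the last picture I was allowed to view, I checked all this only with the networks and the force readings.

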